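# Put the gluing things away in the divided drawer

### The job

Tidy up after gluing: pull the ajar drawer of the small wooden unit right out, lay the G-clamp, the roll of tape and the glue brush each in the compartment that already holds one of its kind (lay them in, do not toss them), then push the drawer fully shut. Leave the scissors, the glue bottle, the wax jar and the bellows where they are.

Things in the scene. Friction and masses are not known exactly. Their poses are not given: they have to be found in the camera images.
- drawer (a joint): How far the drawer of the low wooden drawer unit stands out, in m: 0 fully shut, 0.180 right out against its stop. It starts ajar (about 0.075). It slides along the unit's front-to-back line with about 1.5 N of friction and stays where it is left.
- drawer_handle (a point): Middle of the drawer's steel bar handle: a level bar 11 mm thick, 110 mm long, parallel to the drawer front, its centre line 42 mm off it and 72 mm above the bench, on two 8 mm stems 47 mm either side of its middle; open above. Axes as drawer_in: pull out along -x, push shut along +x.
- drawer_in (a point): Centre of the drawer's inner floor, 20 mm above the bench; travels with it. x points from the drawer front into the unit, y to the left seen along x, z up. Inside 200 (x) by 260 mm (y); walls 40 mm high, front panel 72 mm. Two dividers 4 mm thick, 40 mm high, at y = +44 and -44 mm run front to back: three compartments 84 mm wide, centre lines at y = +88, 0, -88 mm. Front face at x = -123.
- chest: The fixed wooden drawer unit, 250 deep, 306 wide, 95 mm high; origin centre of its underside, axes as drawer_in. Its front edge (x = -110 mm here) covers the drawer's rear: with the drawer right out its compartments are open from above from their front wall (x = -100 of drawer_in) back to x = +72 mm.
- clamp: Dark steel G-clamp lying flat, 13 mm high, 110 g. Origin: underside, middle of the C-frame (57 by 44 mm). Spine 9 mm wide along x at y = -20 mm; arms 9 mm wide at x = -24 and +24, from spine to y = +20. The 8 mm screw runs along x at y = +12, from x = -10 in the throat to +42, with a 4 mm cross bar there (y = -5 to +29). Between spine and screw the throat is free, 24 by 39 mm.
- tape: Loose roll of masking tape lying flat: 66 mm outside, 46 mm hole, so a wall 10 mm thick, 19 mm high, 60 g. Origin: centre of its underside.
- brush: Flat glue brush lying flat, 124 mm long, 10 mm high, 40 g. Origin: on its underside, middle of its length. x runs from handle to bristles: wooden handle 14 mm wide from x = -62 to +8, metal ferrule 24 mm wide to x = +28, bristles 22 mm wide to x = +62 mm; balance point near x = -2.
- kept_clamp: A clamp like clamp (same axes) that already lies in one of the three compartments, its x along the drawer's x, its origin about 35 to 47 mm behind the front wall, on the compartment's centre line. Which compartment it is changes from case to case.
- kept_tape: A roll of the same tape (as tape) that already lies in another of the compartments, its origin about 35 to 47 mm behind the front wall, on the compartment's centre line.
- kept_brush_mid (a point): Middle (of length and thickness) of a brush like brush (same axes) that already lies in the remaining compartment, along the drawer's x, handle to the front, about 26 mm to the -y side of the compartment's centre line, this point about 66 to 78 mm behind the front wall.
- scissors: Bystander: scissors with black loop handles, 135 mm long, lying on the bench; origin at the pivot, on the underside. They stay out.
- glue_bottle: Bystander: white glue bottle with a red nozzle cap, 72 mm thick, 220 mm high, standing; origin at the centre of its foot.
- wax_jar: Bystander: brown glass wax jar with a metal lid, 74 mm thick, 60 mm high, standing; origin at the centre of its foot.
- bellows: Bystander: concertina bellows between two square wooden frames, 190 x 190 x 118 mm, standing on one frame at the robot's right; origin at the centre of its foot.
There are look-alikes about, which are no part of the job. Leave any green or orange look-alike of the brush alone.

How it is judged:
On the way, in this order (a step that is already met when the one before it is completed fails the run):
1. the drawer is pulled right out (at least 165 of its 180 mm) (value of joint drawer above 0.165 m), for 0.1 s.
2. with the drawer still out, the clamp, the tape and the brush each lie in the compartment of their kind (x of clamp in the frame of drawer_in between -0.1 and 0.1 m and z of clamp in the frame of drawer_in between -0.01 and 0.035 m and ((y of clamp in the frame of drawer_in between 0.046 and 0.13 m and y of kept_clamp in the frame of drawer_in between 0.046 and 0.13 m) or (y of clamp in the frame of drawer_in between -0.042 and 0.042 m and y of kept_clamp in the frame of drawer_in between -0.042 and 0.042 m) or (y of clamp in the frame of drawer_in between -0.13 and -0.046 m and y of kept_clamp in the frame of drawer_in between -0.13 and -0.046 m)) and x of tape in the frame of drawer_in between -0.1 and 0.1 m and z of tape in the frame of drawer_in between -0.01 and 0.035 m and ((y of tape in the frame of drawer_in between 0.046 and 0.13 m and y of kept_tape in the frame of drawer_in between 0.046 and 0.13 m) or (y of tape in the frame of drawer_in between -0.042 and 0.042 m and y of kept_tape in the frame of drawer_in between -0.042 and 0.042 m) or (y of tape in the frame of drawer_in between -0.13 and -0.046 m and y of kept_tape in the frame of drawer_in between -0.13 and -0.046 m)) and x of brush in the frame of drawer_in between -0.1 and 0.1 m and z of brush in the frame of drawer_in between -0.01 and 0.035 m and ((y of brush in the frame of drawer_in between 0.046 and 0.13 m and y of kept_brush_mid in the frame of drawer_in between 0.046 and 0.13 m) or (y of brush in the frame of drawer_in between -0.042 and 0.042 m and y of kept_brush_mid in the frame of drawer_in between -0.042 and 0.042 m) or (y of brush in the frame of drawer_in between -0.13 and -0.046 m and y of kept_brush_mid in the frame of drawer_in between -0.13 and -0.046 m)) and value of joint drawer above 0.1 m), for 0.2 s.
At the end, for the whole second after the job is handed in: The drawer is shut to within 8 mm, and the clamp, the tape and the brush lie still in it, each in the same compartment as the kept one of its kind: origin within the compartment (42 mm either side of its centre line) and no more than 35 mm above the drawer's floor (x of clamp in the frame of drawer_in between -0.1 and 0.1 m and z of clamp in the frame of drawer_in between -0.01 and 0.035 m and ((y of clamp in the frame of drawer_in between 0.046 and 0.13 m and y of kept_clamp in the frame of drawer_in between 0.046 and 0.13 m) or (y of clamp in the frame of drawer_in between -0.042 and 0.042 m and y of kept_clamp in the frame of drawer_in between -0.042 and 0.042 m) or (y of clamp in the frame of drawer_in between -0.13 and -0.046 m and y of kept_clamp in the frame of drawer_in between -0.13 and -0.046 m)) and x of tape in the frame of drawer_in between -0.1 and 0.1 m and z of tape in the frame of drawer_in between -0.01 and 0.035 m and ((y of tape in the frame of drawer_in between 0.046 and 0.13 m and y of kept_tape in the frame of drawer_in between 0.046 and 0.13 m) or (y of tape in the frame of drawer_in between -0.042 and 0.042 m and y of kept_tape in the frame of drawer_in between -0.042 and 0.042 m) or (y of tape in the frame of drawer_in between -0.13 and -0.046 m and y of kept_tape in the frame of drawer_in between -0.13 and -0.046 m)) and x of brush in the frame of drawer_in between -0.1 and 0.1 m and z of brush in the frame of drawer_in between -0.01 and 0.035 m and ((y of brush in the frame of drawer_in between 0.046 and 0.13 m and y of kept_brush_mid in the frame of drawer_in between 0.046 and 0.13 m) or (y of brush in the frame of drawer_in between -0.042 and 0.042 m and y of kept_brush_mid in the frame of drawer_in between -0.042 and 0.042 m) or (y of brush in the frame of drawer_in between -0.13 and -0.046 m and y of kept_brush_mid in the frame of drawer_in between -0.13 and -0.046 m)) and value of joint drawer below 0.008 m and linear speed of each of clamp, tape, brush below 0.03 m/s); the robot touches nothing.
It fails at once if a bystander (scissors, glue bottle, wax jar, bellows) is moved by more than 30 mm (distance of any of scissors, glue_bottle, wax_jar, bellows from where it was at the start of the episode above 0.03 m).
It fails at once if the clamp, the tape or the brush is tossed or dropped into the drawer (faster than 1.2 m/s in it, a fall of over 70 mm) ((linear speed of clamp above 1.2 m/s and z of clamp in the frame of drawer_in below 0.08 m and x of clamp in the frame of drawer_in between -0.1 and 0.1 m and y of clamp in the frame of drawer_in between -0.13 and 0.13 m) or (linear speed of tape above 1.2 m/s and z of tape in the frame of drawer_in below 0.08 m and x of tape in the frame of drawer_in between -0.1 and 0.1 m and y of tape in the frame of drawer_in between -0.13 and 0.13 m) or (linear speed of brush above 1.2 m/s and z of brush in the frame of drawer_in below 0.08 m and x of brush in the frame of drawer_in between -0.1 and 0.1 m and y of brush in the frame of drawer_in between -0.13 and 0.13 m)).
It also fails if it takes over 72 s, if anything falls off the work surface, if the arm or the gripper's body presses on something with over 40 N, if the wrist force passes 120 N, or if a joint passes its speed limit or range.

### The arm

A 6-joint arm with a two-finger parallel gripper is mounted at the origin on the work surface. World frame = base frame: x ahead of the robot, y to its left, z up, the work surface at z = 0. Lengths are in m, angles in rad, forces in N, time in s.
With the tool pointing down it reaches from about 0.25 to 0.775 m from the base axis. Payload 4 kg.
Tool frame: the origin (TCP) lies at the centre of the arm's flange, where the gripper is bolted on; the fingertips stand 199 mm ahead of it and the grasp point (between the pads) lies 180 mm ahead of it; z points along the fingers, y is the line along which they close (so a half turn about z gives the same grasp; the last joint's range is limited). The gripper opens to 94 mm and grips with 3 to 60 N. Pads are 16 mm wide; open, the fingers measure 119 mm over their backs; the gripper's body (75 mm by 177 mm) begins 78 mm behind the grasp point.
Start: joints at [1.033, 0.087, 1.371, -0, 1.684, -0.103], TCP at [0.232, 0.499, 0.405] pointing down, gripper open.
Joint ranges: [-3.1, 3.1], [-0.76, 2.03], [0.27, 2.55], [-1.08, 4.22], [0.17, 2.65], [-2.57, 2.57]. Speed limits (rad/s): [2.79, 2.79, 3.14, 3.14, 3.14, 3.14].

### API

Orientations are given as [roll, pitch, yaw] about the fixed x, y, z axes, in that order (R = Rz(yaw) Ry(pitch) Rx(roll)).
In Python, from bench import robot, eyes, models gives the robot as it stands.
- The arm moves only by the tool step_arm, never from a script. Its argument "commands" is a list that holds one entry, the list of rows, each a list of 7 numbers: the shift along the tool's x, y, z in mm, then the turn, a rotation vector about the tool's x, y, z in rad, then the finger opening in mm, from 0 to 94. In form: [[[tx, ty, tz, wx, wy, wz, gripper], ...]]. A call has 1 to 20 rows; each row shifts and turns the commanded pose from where the row before left it, along the tool's axes as they then stand; what a row does not reach is not made up. A row lasts 1/8 s, in which the tool goes at most 62.5 mm and 10.7 degrees, less where a joint would pass 70% of its speed; a pose out of reach is approached as far as the arm can. A call is refused whole if a number of a shift passes 62.5 or a number of a turn 0.188, either way. A call with a gripper value outside its range is refused whole. The fingers move at their own pace and stop on an object; the grip force is fixed at half the most. Time passes only in rows, so rows that do not move let the fingers close. It gives the time, the measured TCP pose, the force, the opening and the grip force at its end, in the units of the state.
- robot.get_obs(): the state, without advancing time (a new reading comes with each control period).
- eyes.snapshot(name): name is "scene" or "top"; returns a dict with "color" (420x560x3 uint8, red, green, blue), "camera_matrix" (3x3 intrinsics, pixels), "eye" and "rotation" of the camera in the world. Camera axes: x right, y up, looking along -z (the intrinsics and any distortion apply to the point x, -y, -z); pixel columns grow to the right and rows downward; lengths in m; the calibration is good to about 2 mm. A picture is of the moment at which its call begins. There is no depth.
- robot.close_job(): hands the job in; it is judged then, once.
Trained networks look in a picture, given as the dict that the camera call returned (one of the last four; its "shot" number tells which), for a name from the list of things; names that differ only in an ending like _2 or _b are one class to them, and where a whole thing is asked for, a point or a joint stands for the part that bears it (a point fixed in the world has none). Each returns a list of dicts, best first, with "confidence" (0 to 1); they miss things now and then, are a little off and sometimes report something else, mostly with a low value. They report only what shows in the picture. A call takes as long as a camera call. They do not tell look-alikes from the thing itself.
- models.masks_of(picture, query): "mask" (420x560 bool, what is visible of it) and "xy" ([column, row] in pixels, amid what is visible of it).
- models.tip_of(picture, query): "xy" ([column, row] in pixels: a listed point, or the origin of a listed thing).
The state is a dict: "time": time; "joint_positions": joint angles; "qvel": joint speeds; "joint_torque": joint torques, N m; "tool_pos": TCP position; "ee_rot": TCP orientation; "wrist_force": force on the tool from outside, world axes, zero at the start; "wrist_torque": the same for the moment, N m; "width": finger opening in m; "finger_force": force on a finger pad.
Only numpy, scipy, OpenCV 4.12 (cv2) and the standard library are available. Lean on these libraries where they do the work, as an engineer would, in place of code of your own. Each camera call takes 0.05 s, during which the arm holds its last target. There are 200 camera calls.

## Working session

There is one attempt and no reset: what is moved stays moved. The work goes in short steps, Python scripts to look and compute and a tool call to move; the robot and the scene stay as the last step left them, time stands still between calls to the robot, and variables do not carry over. Pictures are saved under pics/ and viewed, at most 10 in all, crops included, and the job is handed in when it is done.

Besides the shell and the picture viewer there is one more tool, called after "Emit:" as name([rows], argument=value, ...), one row to a line, values as JSON. step_arm: Moves the arm, as the interface text tells. Its arguments: {"type":"object","properties":{"commands":{"type":"array"}},"required":["commands"]}

```bash
mkdir -p pics; ls; cat > h.py <<'E'
import numpy as np, cv2
from bench import robot, eyes, models
def snap(n,f=None):
    p=eyes.snapshot(n)
    if f: cv2.imwrite('pics/'+f,cv2.cvtColor(p['color'],cv2.COLOR_RGB2BGR))
    return p
def px2w(p,uv,z):
    K=np.array(p['camera_matrix']);d=np.linalg.inv(K)@[uv[0],uv[1],1]
    d=np.array(p['rotation'])@[d[0],-d[1],-d[2]];e=np.array(p['eye'])
    return e+d*(z-e[2])/d[2]
def w2px(p,X):
    c=np.array(p['rotation']).T@(np.array(X)-p['eye']);q=np.array(p['camera_matrix'])@[c[0],-c[1],-c[2]]
    return q[:2]/q[2]
E
python3 - <<'E'
from h import *
for n in('scene','top'):
    p=snap(n,n+'0.png');print(n,np.round(p['eye'],3),np.round(p['rotation'],3).tolist(),np.round(p['camera_matrix'],1).tolist(),[k for k in p])
    for q,z in [('drawer_handle',.072),('drawer_in',.02),('chest',0),('clamp',0.006),('tape',.01),('brush',.005),('kept_clamp',.026),('kept_tape',.03),('kept_brush_mid',.025),('scissors',0),('glue_bottle',0),('wax_jar',0),('bellows',0)]:
        for r in models.tip_of(p,q)[:4]:
            print(q,round(r['confidence'],2),np.round(r['xy']),np.round(px2w(p,r['xy'],z)[:2],3))
print(robot.get_obs())
E
```

```text
pics
scene [1.241 0.261 1.238] [0.552, -0.012, 2.018] [[421.0, 0.0, 283.1], [0.0, 421.0, 215.3], [0.0, 0.0, 1.0]] ['color', 'camera_matrix', 'eye', 'rotation', 'shot']Traceback (most recent call last):
  File "<stdin>", line 6, in <module>
  File "h.py", line 10, in px2w
    return e+d*(z-e[2])/d[2]
                        ~^^^
IndexError: invalid index to scalar variable.
```

```bash
sed -i "s/np.array(p\['rotation'\])/R(p)/g" h.py; cat >> h.py <<'E'
from scipy.spatial.transform import Rotation
def R(p): return Rotation.from_euler('xyz',p['rotation']).as_matrix()
E
python3 - <<'E'
from h import *
for n in('scene','top'):
    p=snap(n,n+'0.png');print(n,np.round(p['eye'],3),np.round(p['rotation'],3).tolist())
    for q,z in [('drawer_handle',.072),('drawer_in',.02),('chest',0),('clamp',0.006),('tape',.01),('brush',.005),('kept_clamp',.026),('kept_tape',.03),('kept_brush_mid',.025),('scissors',0),('glue_bottle',0),('wax_jar',0),('bellows',0)]:
        for r in models.tip_of(p,q)[:4]:
            print(q,round(r['confidence'],2),np.round(r['xy']),np.round(px2w(p,r['xy'],z)[:2],3))
print(robot.get_obs())
E
```

```text
scene [1.241 0.261 1.238] [0.552, -0.012, 2.018]
drawer_handle 0.74 [314. 227.] [0.583 0.07 ]
drawer_in 0.74 [383. 261.] [0.571 0.312]
chest 0.77 [275. 295.] [0.817 0.048]
chest 0.17 [308. 274.] [0.709 0.11 ]
clamp 0.69 [276. 295.] [0.819 0.052]
clamp 0.56 [241. 164.] [ 0.417 -0.291]
clamp 0.29 [385. 262.] [0.563 0.319]
tape 0.76 [220. 187.] [ 0.545 -0.307]
tape 0.37 [403. 305.] [0.681 0.414]
brush 0.76 [385. 261.] [0.563 0.318]
brush 0.72 [442. 275.] [0.528 0.497]
brush 0.52 [480. 243.] [0.36 0.58]
brush 0.5 [375. 212.] [0.395 0.227]
kept_clamp 0.65 [299. 261.] [0.692 0.071]
kept_tape 0.58 [272. 243.] [ 0.676 -0.034]
kept_tape 0.53 [157. 143.] [ 0.484 -0.608]
kept_brush_mid 0.62 [306. 273.] [0.719 0.107]
scissors 0.57 [421. 221.] [0.36  0.381]
glue_bottle 0.73 [176. 201.] [ 0.659 -0.417]
glue_bottle 0.7 [422. 224.] [0.37  0.387]
wax_jar 0.75 [403. 303.] [0.67  0.414]
bellows 0.69 [158. 143.] [ 0.465 -0.628]
top [ 0.314 -0.045  1.392] [0.206, -0.006, -1.456]
drawer_handle 0.93 [255. 210.] [0.583 0.065]
drawer_handle 0.45 [264. 187.] [0.663 0.043]
drawer_in 0.73 [262. 171.] [0.732 0.0
[... 715 characters left out ...]
 -0.633]
{'time': 1.5, 'joint_positions': array([ 1.03294546e+00,  8.71413265e-02,  1.37069743e+00,  2.00877019e-05,
        1.68362200e+00, -1.03061893e-01]), 'qvel': array([ 0.00021566,  0.00029944,  0.00062037, -0.0016202 , -0.00059546,
       -0.00082777]), 'joint_torque': array([-4.68652233e-04, -3.40034223e+01, -3.02587867e+01,  7.17123435e-02,
        2.37323809e-02, -2.80949877e-05]), 'tool_pos': array([0.23164407, 0.4988208 , 0.40473928]), 'ee_rot': array([ 3.14145939e+00, -6.28336886e-06,  2.70680594e+00]), 'wrist_force': array([ 0.58988572,  0.5288427 , -0.35031023]), 'wrist_torque': array([-0.02257437,  0.02823403, -0.03663151]), 'finger_force': 0.0, 'width': 0.09390685764044315}
```

View pics/scene0.png

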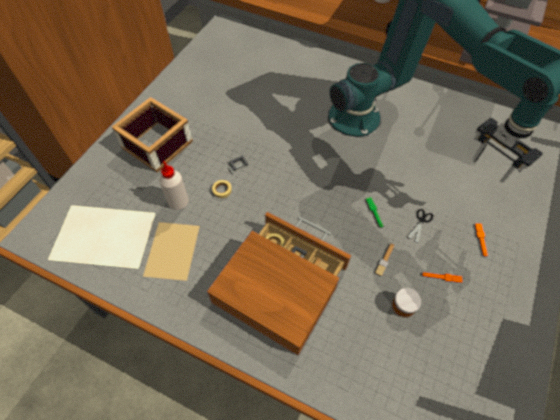

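View pics/top0.png

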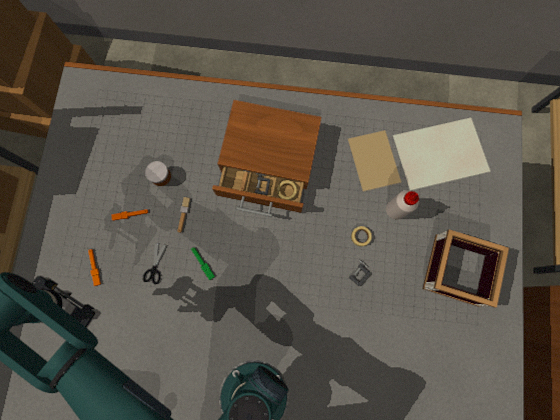

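```bash
python3 - <<'E'
from h import *
p=snap('top')
def cont(q,z,i=0):
    for r in models.masks_of(p,q)[:4]:
        m=r['mask'].astype(np.uint8);ys,xs=np.nonzero(m)
        if len(xs)<5: continue
        W=np.array([px2w(p,(x,y),z)[:2] for x,y in zip(xs,ys)])
        b=cv2.minAreaRect((W*1000).astype(np.float32))
        c=W.mean(0);w,v=np.linalg.eigh(np.cov((W-c).T));a=np.arctan2(v[1,1],v[0,1])
        print(q,round(r['confidence'],2),np.round(r['xy']),len(xs),'cen',np.round(c,3),'rect',np.round(b[0]),np.round(b[1]),round(b[2],1),'pca',round(np.degrees(a),1))
for q,z in [('chest',.095),('drawer_handle',.072),('clamp',.013),('tape',.019),('brush',.01),('kept_clamp',.033),('scissors',.005)]: cont(q,z)
im=cv2.cvtColor(p['color'],cv2.COLOR_RGB2BGR)
A=cv2.resize(im[160:240,170:320],None,fx=5,fy=5,interpolation=cv2.INTER_CUBIC)
B=cv2.resize(im[220:295,330:400],None,fx=2.5,fy=2.5,interpolation=cv2.INTER_CUBIC)
C=np.zeros((590,750,3),np.uint8);C[:400,:750]=A;C[402:402+B.shape[0],:B.shape[1]]=B
cv2.imwrite('pics/crop1.png',C)
E
```

```text
chest 0.73 [264. 152.] 8785 cen [0.767 0.05 ] rect [754.  52.] [309. 377.] 84.2 pca 177.2
drawer_handle 0.68 [257. 190.] 2200 cen [0.647 0.063] rect [640.  63.] [305. 137.] 85.2 pca 83.1
clamp 0.49 [356. 272.] 170 cen [ 0.417 -0.301] rect [ 421. -305.] [45. 72.] 56.5 pca 160.4
tape 0.73 [361. 243.] 152 cen [ 0.545 -0.298] rect [ 545. -296.] [59. 66.] 50.5 pca 148.6
tape 0.53 [262. 180.] 138 cen [0.69  0.057] rect [690.  56.] [78. 40.] 4.0 pca -162.8
brush 0.71 [182. 213.] 193 cen [0.558 0.313] rect [552. 313.] [ 25. 121.] 89.1 pca 176.7
brush 0.66 [ 90. 269.] 215 cen [0.335 0.578] rect [341. 580.] [123.  23.] 23.1 pca -157.2
brush 0.56 [201. 265.] 154 cen [0.39  0.218] rect [395. 223.] [116.  19.] 42.0 pca -138.7
kept_clamp 0.32 [151. 270.] 302 cen [0.361 0.375] rect [374. 378.] [127.  53.] 1.3 pca 173.6
scissors 0.55 [154. 259.] 252 cen [0.378 0.382] rect [378. 385.] [ 45. 125.] 85.4 pca 171.2
```

View pics/crop1.png

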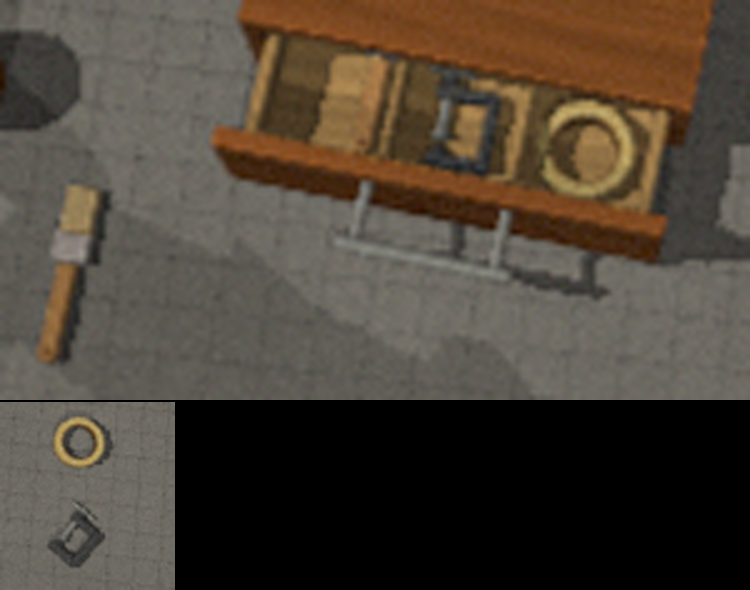

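```bash
python3 - <<'E'
from h import *
p=snap('top');s=snap('scene')
f=lambda a,z:px2w(p,a,z)
def seg(n,a,b,z):
    A,B=f(a,z)[:2],f(b,z)[:2];d=B-A
    print(n,np.round(A,3),np.round(B,3),'mid',np.round((A+B)/2,3),'len',round(np.hypot(*d),3),'ang',round(np.degrees(np.arctan2(d[1],d[0])),1))
seg('handle',(238,208.2),(271.4,214.8),.072)
seg('front',(213.4,186),(303,203.4),.092)
seg('front72',(213.4,186),(303,203.4),.072)
seg('roof',(218.6,164.4),(308,183),.095)
seg('brush',(179.6,231.6),(186.6,197.4),.008)
# tape: yellow segmentation both views
for q,box in((p,(345,380,220,255)),(s,(205,240,175,205))):
    x0,x1,y0,y1=box;h=cv2.cvtColor(q['color'],cv2.COLOR_RGB2HSV)[y0:y1,x0:x1]
    m=((h[...,1]>90)&(h[...,2]>90)).astype(np.uint8);c,_=cv2.findContours(m,0,2)
    c=max(c,key=cv2.contourArea);e=cv2.fitEllipse(c);uv=np.array(e[0])+[x0,y0]
    print('tape',uv,e[1],px2w(q,uv,.015)[:2])
P=cv2.cvtColor(p['color'],cv2.COLOR_RGB2BGR);S=cv2.cvtColor(s['color'],cv2.COLOR_RGB2BGR)
z=lambda i,x0,x1,y0,y1,k:cv2.resize(i[y0:y1,x0:x1],None,fx=k,fy=k,interpolation=cv2.INTER_CUBIC)
C=np.hstack([z(P,340,380,255,295,10),z(S,220,260,145,185,10)])
cv2.imwrite('pics/crop2.png',np.clip(C.astype(float)*1.6,0,255).astype(np.uint8))
E
```

```text
handle [0.581 0.12 ] [0.572 0.009] mid [0.577 0.064] len 0.112 ang -94.7
front [0.641 0.208] [ 0.617 -0.089] mid [0.629 0.059] len 0.298 ang -94.6
front72 [0.646 0.211] [ 0.622 -0.09 ] mid [0.634 0.061] len 0.302 ang -94.6
roof [0.715 0.201] [ 0.687 -0.098] mid [0.701 0.051] len 0.301 ang -95.5
brush [0.491 0.314] [0.611 0.31 ] mid [0.551 0.312] len 0.121 ang -2.0
tape [361.05401611 235.94216251] (19.231870651245117, 19.871484756469727) [ 0.54593273 -0.29869758]
tape [221.41450882 188.38590336] (17.104501724243164, 19.060407638549805) [ 0.55007414 -0.29553758]
```

View pics/crop2.png

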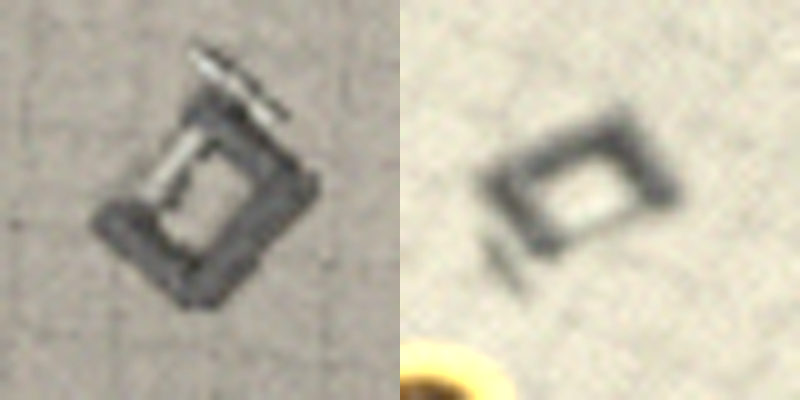

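```bash
cat >> h.py <<'E'
def go(tx,ty,tz=None,yaw=None):
    "print shift (mm, tool axes after the turn) and turn for TCP target, yaw in deg"
    o=robot.get_obs();c=o['tool_pos'];y0=np.degrees(o['ee_rot'][2]);yaw=y0 if yaw is None else yaw
    a=np.radians(yaw);d=np.array([tx,ty])-c[:2];tz=c[2] if tz is None else tz
    print('t',round(o['time'],2),'pose',np.round(c,4),round(y0,1),'turn wz',round(np.radians((y0-yaw+180)%360-180),3),'shift',np.round(1e3*np.array([d@[np.cos(a),np.sin(a)],d@[np.sin(a),-np.cos(a)],c[2]-tz]),1))
E
python3 - <<'E'
from h import *
go(.576,.064,.40,85)
p=snap('top');f=lambda u,v:px2w(p,(340+u/10,255+v/10),.013)[:2]
L,B,Rr,T=f(100,220),f(195,300),f(315,185),f(200,100)
x=(Rr+T-L-B)/2;y=(T+L-B-Rr)/2
print('clamp',(L+B+Rr+T)/4,np.hypot(*x),np.hypot(*y),np.degrees(np.arctan2(x[1],x[0])),np.degrees(np.arctan2(y[1],y[0]))-90)
E
```

```text
t 2.0 pose [0.2317 0.4988 0.4047] 155.1 turn wz 1.223 shift [-403.2  380.9    4.7]
clamp [ 0.4150913  -0.30629818] 0.05422374573124835 0.043343656427115795 -38.00650989247074 -32.086912517311866
```

Emit:
step_arm([
  [[0, 0, 0, 0, 0, 0.175, 60], [0, 0, 0, 0, 0, 0.175, 34], [0, 0, 0, 0, 0, 0.175, 34], [0, 0, 0, 0, 0, 0.175, 34], [0, 0, 0, 0, 0, 0.175, 34], [0, 0, 0, 0, 0, 0.175, 34], [0, 0, 0, 0, 0, 0.173, 34], [-40, 38, 0, 0, 0, 0, 34], [-40, 38, 0, 0, 0, 0, 34], [-40, 38, 0, 0, 0, 0, 34], [-40, 38, 0, 0, 0, 0, 34], [-40, 38, 0, 0, 0, 0, 34], [-40, 38, 0, 0, 0, 0, 34], [-40, 38, 0, 0, 0, 0, 34], [-40, 38, 0, 0, 0, 0, 34], [-40, 38, 0, 0, 0, 0, 34], [-40, 38, 0, 0, 0, 0, 34]],
])

```text
time: 4.18
tool_pos: [0.5764, 0.0657, 0.4048]
ee_rot: [3.141, -0.0, 1.484]
wrist_force: [1.2, 0.1, -0.4]
width: 0.0342
finger_force: 0.0
```

Emit:
step_arm([
  [[0, 0, 45, 0, 0, 0, 34], [0, 0, 45, 0, 0, 0, 34], [0, 0, 35, 0, 0, 0, 34], [0, 0, 18, 0, 0, 0, 34], [0, 0, 10, 0, 0, 0, 34], [0, 0, 0, 0, 0, 0, 34], [0, 0, 0, 0, 0, 0, 6], [0, 0, 0, 0, 0, 0, 6], [0, 0, 0, 0, 0, 0, 6]],
])

```text
time: 5.3
tool_pos: [0.5759, 0.0674, 0.2528]
ee_rot: [3.139, -0.0, 1.484]
wrist_force: [1.4, -0.4, 1.0]
width: 0.0105
finger_force: 30.0
```

Emit:
step_arm([
  [[0, -15, 0, 0, 0, 0, 6], [0, -20, 0, 0, 0, 0, 6], [0, -20, 0, 0, 0, 0, 6], [0, -20, 0, 0, 0, 0, 6], [0, -15, 0, 0, 0, 0, 6], [0, -8, 0, 0, 0, 0, 6], [0, -4, 0, 0, 0, 0, 6], [0, 0, 0, 0, 0, 0, 6], [0, 0, 0, 0, 0, 0, 6]],
])

```text
time: 6.42
tool_pos: [0.4739, 0.0765, 0.2528]
ee_rot: [3.141, -0.001, 1.484]
wrist_force: [-0.8, 2.7, 7.8]
width: 0.0101
finger_force: 30.0
```

Emit:
step_arm([
  [[0, -3, 0, 0, 0, 0, 6], [0, -3, 0, 0, 0, 0, 6], [0, 0, 0, 0, 0, 0, 6]],
])

```text
time: 6.8
tool_pos: [0.4682, 0.077, 0.2528]
ee_rot: [3.14, -0.001, 1.484]
wrist_force: [0.9, 2.3, 5.8]
width: 0.0097
finger_force: 30.0
```

Emit:
step_arm([
  [[0, -3, 0, 0, 0, 0, 6], [0, -3, 0, 0, 0, 0, 6], [0, 0, 0, 0, 0, 0, 6]],
])

```text
time: 7.18
tool_pos: [0.4655, 0.0771, 0.2529]
ee_rot: [3.125, -0.002, 1.483]
wrist_force: [16.3, 0.3, -5.9]
width: 0.0101
finger_force: 30.0
```

```bash
python3 - <<'E'
from h import *
p=snap('top');s=snap('scene')
P=cv2.cvtColor(p['color'],cv2.COLOR_RGB2BGR);S=cv2.cvtColor(s['color'],cv2.COLOR_RGB2BGR)
z=lambda i,x0,x1,y0,y1,k:cv2.resize(i[y0:y1,x0:x1],None,fx=k,fy=k,interpolation=cv2.INTER_CUBIC)
C=np.hstack([z(P,190,330,140,260,2.85),z(S,220,360,160,280,2.85)])
cv2.imwrite('pics/crop3.png',np.clip(C.astype(float)*1.3,0,255).astype(np.uint8))
E
```

```text
(no output)
```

View pics/crop3.png

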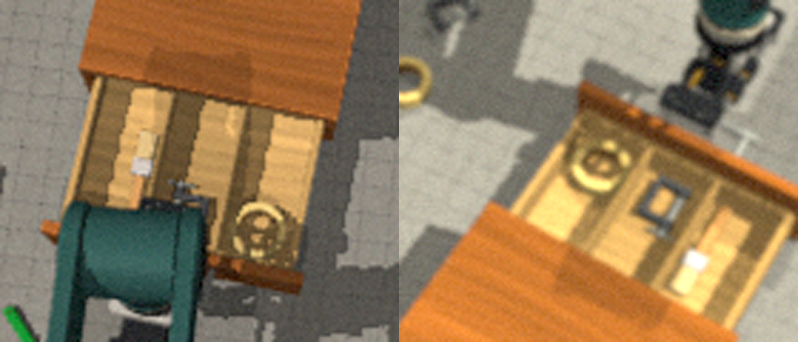

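Emit:
step_arm([
  [[0, 3, 0, 0, 0, 0, 34], [0, 0, 0, 0, 0, 0, 34], [0, 0, 0, 0, 0, 0, 34], [0, 0, -30, 0, 0, 0, 34], [0, 0, -45, 0, 0, 0, 34], [0, 0, -50, 0, 0, 0, 34], [0, 0, -25, 0, 0, -0.175, 34], [-50, 0, 0, 0, 0, -0.175, 34], [-50, 0, 0, 0, 0, -0.175, 34], [-50, 0, 0, 0, 0, -0.175, 34], [-50, 0, 0, 0, 0, -0.175, 34], [-40, 20, 0, 0, 0, -0.172, 34]],
])

```text
time: 8.78
tool_pos: [0.574, -0.123, 0.4013]
ee_rot: [-3.14, -0.001, 2.529]
wrist_force: [0.7, 0.7, 0.8]
width: 0.0341
finger_force: 0.0
```

```bash
python3 - <<'E'
from h import *
p=snap('top');s=snap('scene')
print('clamp top',px2w(p,(359.8,274.65),.012)[:2],'scene',px2w(s,(237.95,162.75),.012)[:2])
for n,q in(('top',p),('scene',s)):
  for k,z in(('drawer_handle',.072),('drawer_in',.02),('kept_clamp',.02),('kept_tape',.02),('kept_brush_mid',.025),('clamp',0),('tape',0),('brush',0)):
    for r in models.tip_of(q,k)[:2]: print(n,k,round(r['confidence'],2),np.round(r['xy']),np.round(px2w(q,r['xy'],z)[:2],3))
P=cv2.cvtColor(p['color'],cv2.COLOR_RGB2BGR);S=cv2.cvtColor(s['color'],cv2.COLOR_RGB2BGR)
C=cv2.resize(P[160:270,200:320],None,fx=5,fy=5,interpolation=cv2.INTER_CUBIC)
cv2.imwrite('pics/crop4.png',np.clip(C.astype(float)*1.3,0,255).astype(np.uint8))
o=robot.get_obs();print(o['tool_pos'],np.degrees(o['ee_rot']))
E
```

```text
clamp top [ 0.41646451 -0.30486923] scene [ 0.42091971 -0.30018127]
top drawer_handle 0.8 [245. 241.] [0.477 0.084]
top drawer_in 0.82 [257. 200.] [0.629 0.065]
top kept_clamp 0.71 [185. 217.] [0.54  0.302]
top kept_clamp 0.61 [257. 218.] [0.564 0.057]
top kept_tape 0.61 [280. 223.] [ 0.558 -0.023]
top kept_brush_mid 0.72 [238. 202.] [0.613 0.128]
top kept_brush_mid 0.34 [258. 200.] [0.626 0.06 ]
top clamp 0.7 [270. 150.] [0.818 0.046]
top clamp 0.51 [360. 274.] [ 0.418 -0.306]
top tape 0.67 [360. 235.] [ 0.55  -0.298]
top tape 0.32 [269. 150.] [0.818 0.05 ]
top brush 0.79 [200. 262.] [0.396 0.232]
top brush 0.71 [ 94. 271.] [0.327 0.58 ]
scene drawer_handle 0.93 [327. 203.] [0.479 0.074]
scene drawer_in 0.72 [305. 247.] [0.635 0.065]
scene kept_clamp 0.57 [314. 233.] [0.576 0.073]
scene kept_clamp 0.5 [274. 293.] [0.82  0.046]
scene kept_tape 0.73 [291. 216.] [ 0.549 -0.023]
scene kept_brush_mid 0.46 [326. 245.] [0.602 0.128]
scene clamp 0.64 [239. 163.] [ 0.41  -0.301]
scene tape 0.54 [389. 264.] [0.563 0.332]
scene tape 0.52 [221. 188.] [ 0.542 -0.305]
scene brush 0.67 [479. 243.] [0.357 0.58 ]
scene brush 0.6 [388. 264.] [0.564 0.328]
[ 0.5740242  -0.12054528  0.40172656] [1.79994618e+02 3.50221394e-03 1.44765947e+02]
```

View pics/crop4.png

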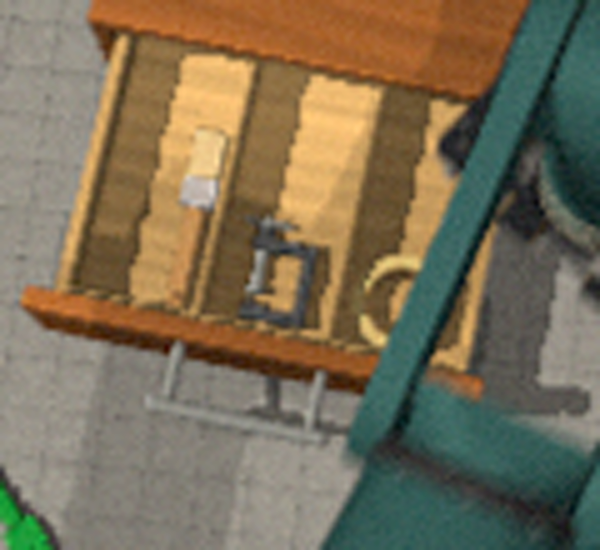

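```bash
python3 - <<'E'
from h import *
p=snap('top');c=np.array([.631,.059]);
def T(a):
    a=np.radians(a);return np.array([[np.cos(a),np.sin(a)],[-np.sin(a),np.cos(a)]])
for n,u,v,z in[('h1',150,402,.072),('h2',325,437,.072),('div1a',205,305,.06),('div1b',255,72,.06),('div2a',335,332,.06),('div2b',383,95,.06),('wallL a',70,285,.06),('wallLb',122,45,.06),('frontTL',22,292,.072),('roofL',92,18,.095),('kclamp',287,288,.033),('kbrush ferr',200,190,.03),('kb end',178,302,.03)]:
    w=px2w(p,(200+(u+.5)/5-.5,160+(v+.5)/5-.5),z)[:2]
    print(n,np.round(w,3),np.round(1e3*T(-5)@(w-c)))
# brush in both cams, endpoints
go(.4185-.0115,-.303-.0164,.30,145)
E
```

```text
h1 [0.474 0.133] [-163.   60.]
h2 [0.465 0.018] [-162.  -56.]
div1a [0.543 0.107] [-92.  41.]
div1b [0.705 0.096] [71. 43.]
div2a [0.535 0.02 ] [-92. -47.]
div2b [0.699 0.008] [ 73. -45.]
wallL a [0.546 0.198] [-97. 131.]
wallLb [0.714 0.187] [ 71. 135.]
frontTL [0.536 0.226] [-109.  158.]
roofL [0.719 0.203] [ 75. 152.]
kclamp [0.566 0.057] [-65.  -7.]
kbrush ferr [0.627 0.125] [-10.  65.]
kb end [0.548 0.129] [-88.  63.]
t 9.72 pose [ 0.5741 -0.1206  0.4017] 144.8 turn wz -0.004 shift [  22.8 -258.7  101.7]
```

Emit:
step_arm([
  [[4, -43, 0, 0, 0, 0, 21], [4, -43, 0, 0, 0, 0, 21], [4, -43, 20, 0, 0, 0, 21], [4, -43, 25, 0, 0, 0, 21], [4, -43, 35, 0, 0, 0, 21], [3, -43.7, 35, 0, 0, 0, 21], [0, 0, 35, 0, 0, 0, 21], [0, 0, 25, 0, 0, 0, 21], [0, 0, 0, 0, 0, 0, 21]],
])

```text
time: 10.85
tool_pos: [0.4052, -0.3181, 0.2243]
ee_rot: [3.141, -0.005, 2.526]
wrist_force: [0.6, 0.5, 0.3]
width: 0.0207
finger_force: 0.0
```

```bash
python3 - <<'E'
from h import *
go(.407,-.3194,.203,145)
s=snap('scene');p=snap('top')
f=lambda q,x,y:cv2.resize(cv2.cvtColor(q['color'],cv2.COLOR_RGB2BGR)[y:y+50,x:x+50],None,fx=8,fy=8,interpolation=cv2.INTER_CUBIC)
C=np.hstack([f(s,215,135),f(p,335,245)])
cv2.imwrite('pics/crop5.png',np.clip(C.astype(float)*1.5,0,255).astype(np.uint8))
E
```

```text
t 10.85 pose [ 0.4052 -0.3181  0.2243] 144.7 turn wz -0.005 shift [-2.2 -0.  21.3]
```

View pics/crop5.png

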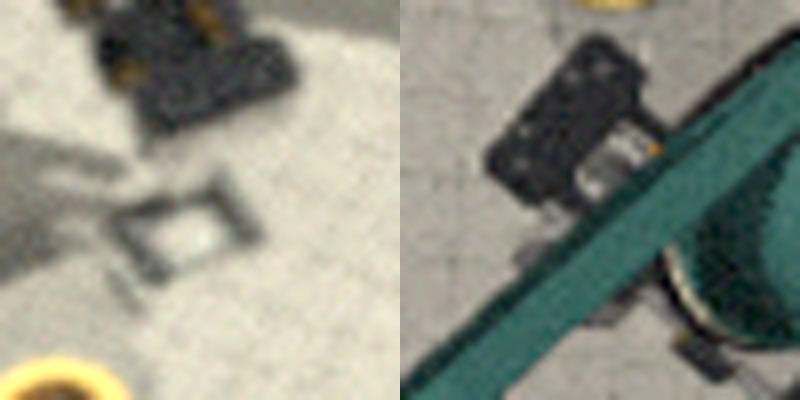

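```bash
python3 - <<'E'
from h import *
s=snap('scene')
for X in [(.4052,-.3181,.006),(.4052,-.3181,.025),(.407,-.3194,.006)]: print((w2px(s,X)-[215,135]+.5)*8-.5)
a,b=[px2w(s,((u+.5)/8-.5+215,(v+.5)/8-.5+135),.010)[:2] for u,v in((125,222),(218,186))]
print(a,b,(a+b)/2,np.hypot(*(a-b)),np.degrees(np.arctan2(*(a-b)[::-1])))
E
```

```text
[170.68586362 196.55763964]
[167.27341246 170.34348064]
[166.37135724 198.30075606]
[ 0.43044425 -0.32786609] [ 0.39266107 -0.29949321] [ 0.41155266 -0.31367965] 0.04725027746508325 -36.90432507459166
```

Emit:
step_arm([
  [[-2, 2, 8, 0, 0, 0, 21], [0, 0, 7, 0, 0, 0, 21], [0, 0, 4, 0, 0, 0, 21], [0, 0, 3, 0, 0, 0, 21], [0, 0, 0, 0, 0, 0, 21]],
])

```text
time: 11.62
tool_pos: [0.4088, -0.318, 0.2043]
ee_rot: [3.141, -0.001, 2.527]
wrist_force: [0.9, -0.8, -1.2]
width: 0.0213
finger_force: 0.0
```

Emit:
step_arm([
  [[0, 0, 2, 0, 0, 0, 21], [0, 0, 0, 0, 0, 0, 4], [0, 0, 0, 0, 0, 0, 4], [0, 0, 0, 0, 0, 0, 4], [0, 0, 0, 0, 0, 0, 4]],
])

```text
time: 12.25
tool_pos: [0.4088, -0.3182, 0.2027]
ee_rot: [3.142, 0.0, 2.527]
wrist_force: [0.3, 0.5, -0.6]
width: 0.0087
finger_force: 30.0
```

Emit:
step_arm([
  [[0, 0, -20, 0, 0, 0, 4], [0, 0, -40, 0, 0, 0, 4], [0, 0, -40, 0, 0, -0.13, 4], [0, 0, -20, 0, 0, -0.13, 4], [0, 0, 0, 0, 0, -0.13, 4], [0, 0, 0, 0, 0, -0.137, 4], [-22.8, 42.6, 0, 0, 0, 0, 4], [-22.8, 42.6, 0, 0, 0, 0, 4], [-22.8, 42.6, 0, 0, 0, 0, 4], [-22.8, 42.6, 0, 0, 0, 0, 4], [-22.8, 42.6, 0, 0, 0, 0, 4], [-22.8, 42.6, 0, 0, 0, 0, 4], [-22.8, 42.6, 0, 0, 0, 0, 4], [-22.8, 42.6, 0, 0, 0, 0, 4], [-22.8, 42.6, 0, 0, 0, 0, 4], [0, 0, 0, 0, 0, 0, 4]],
])

```text
time: 14.25
tool_pos: [0.6478, 0.0487, 0.3215]
ee_rot: [3.141, -0.001, 3.058]
wrist_force: [-0.8, -0.8, -0.8]
width: 0.0087
finger_force: 30.0
```

```bash
python3 - <<'E'
from h import *
go(.6469,.0456,.2235,175)
s=snap('scene')
C=cv2.resize(cv2.cvtColor(s['color'],cv2.COLOR_RGB2BGR)[160:260,240:360],None,fx=6,fy=6,interpolation=cv2.INTER_CUBIC)
cv2.imwrite('pics/crop6.png',C)
E
```

```text
t 14.25 pose [0.6478 0.0487 0.3215] 175.2 turn wz 0.004 shift [ 0.6 -3.2 98. ]
```

View pics/crop6.png

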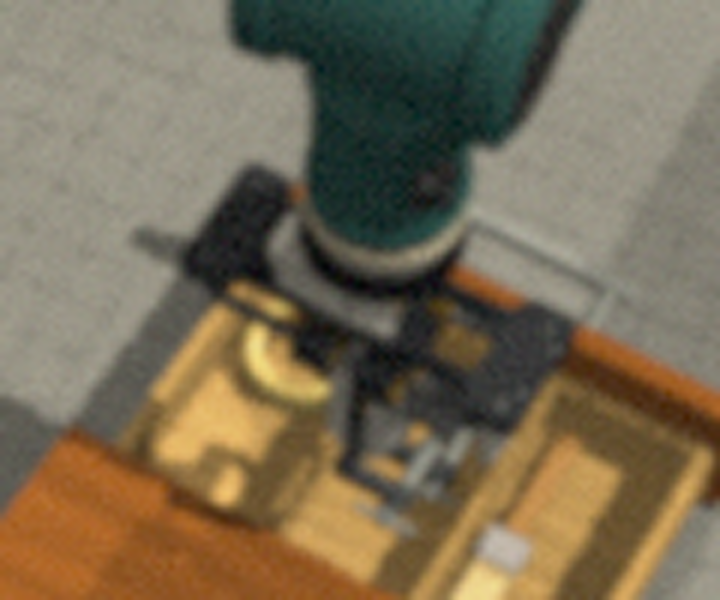

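Emit:
step_arm([
  [[0, -3, 25, 0, 0, 0, 4], [0, 0, 25, 0, 0, 0, 4], [0, 0, 25, 0, 0, 0, 4], [0, 0, 12, 0, 0, 0, 4], [0, 0, 7, 0, 0, 0, 4], [0, 0, 3, 0, 0, 0, 4], [0, 0, 0, 0, 0, 0, 4]],
])

```text
time: 15.18
tool_pos: [0.6469, 0.0427, 0.2265]
ee_rot: [3.141, 0.001, 3.054]
wrist_force: [0.5, 0.2, -1.1]
width: 0.0087
finger_force: 30.0
```

Emit:
step_arm([
  [[0, 0, 2.5, 0, 0, 0, 4], [0, 0, 0, 0, 0, 0, 4], [0, 1, 0, 0, 0, 0, 17], [0, 0, 0, 0, 0, 0, 17], [0, 0, 0, 0, 0, 0, 17], [0, 0, -15, 0, 0, 0, 17], [0, 0, -30, 0, 0, 0, 17], [0, 0, -50, 0, 0, 0, 17], [0, 0, -15, 0, 0, 0, 17]],
])

```text
time: 16.3
tool_pos: [0.6473, 0.0438, 0.339]
ee_rot: [3.141, 0.009, 3.054]
wrist_force: [0.0, -0.3, -1.0]
width: 0.0167
finger_force: 0.0
```

```bash
python3 - <<'E'
from h import *
# tape: grip its -drawer-x side wall; psi=85 -> tool y = drawer x
x=np.array([.9962,-.0872]);t=np.array([.5475,-.2975])
g=t-.028*x;print(g);go(*g,.32,85)
E
```

```text
[ 0.5196064 -0.2950584]
t 16.3 pose [0.6473 0.0438 0.339 ] 175.0 turn wz 1.57 shift [-348.7  -97.7   19. ]
```

Emit:
step_arm([
  [[0, 0, 0, 0, 0, 0.1744, 30], [0, 0, 0, 0, 0, 0.1744, 30], [0, 0, 0, 0, 0, 0.1744, 30], [0, 0, 0, 0, 0, 0.1744, 30], [0, 0, 0, 0, 0, 0.1744, 30], [0, 0, 0, 0, 0, 0.1744, 30], [0, 0, 0, 0, 0, 0.1744, 30], [0, 0, 0, 0, 0, 0.1744, 30], [0, 0, 0, 0, 0, 0.1744, 30], [-43.6, -12.2, 0, 0, 0, 0, 30], [-43.6, -12.2, 0, 0, 0, 0, 30], [-43.6, -12.2, 0, 0, 0, 0, 30], [-43.6, -12.2, 10, 0, 0, 0, 30], [-43.6, -12.2, 10, 0, 0, 0, 30], [-43.6, -12.2, 20, 0, 0, 0, 30], [-43.6, -12.2, 30, 0, 0, 0, 30], [-43.5, -12.3, 30, 0, 0, 0, 30], [0, 0, 10, 0, 0, 0, 30], [0, 0, 0, 0, 0, 0, 30]],
])

```text
time: 18.68
tool_pos: [0.519, -0.2946, 0.2219]
ee_rot: [-3.139, -0.002, 1.484]
wrist_force: [0.2, 0.1, 0.2]
width: 0.03
finger_force: 0.0
```

```bash
python3 - <<'E'
from h import *
go(.5196,-.2951,.202,85)
s=snap('scene');x0,x1,y0,y1=205,240,175,205
h=cv2.cvtColor(s['color'],cv2.COLOR_RGB2HSV)[y0:y1,x0:x1]
m=((h[...,1]>90)&(h[...,2]>90)).astype(np.uint8);c,_=cv2.findContours(m,0,2)
c=max(c,key=cv2.contourArea);e=cv2.fitEllipse(c);print(px2w(s,np.array(e[0])+[x0,y0],.015)[:2],e[1])
p=snap('top')
for q,n in((s,'scene'),(p,'top')):
  for r in models.tip_of(q,'clamp'): print(n,round(r['confidence'],2),r['xy'],1e3*(px2w(q,r['xy'],.02)[:2]-[.631,.059])@np.array([[.9962,.0872],[-.0872,.9962]]))
E
```

```text
t 18.68 pose [ 0.519  -0.2946  0.2219] 85.0 turn wz 0.0 shift [-0.4  0.7 19.9]
[ 0.55087771 -0.29530144] (16.215681076049805, 17.123884201049805)
scene 0.5 [301.1, 247.1] [10.86124026 -2.56858978]
top 0.63 [259.1, 192.4] [23.82655818  5.27865694]
```

Emit:
step_arm([
  [[0, 1, 8, 0, 0, 0, 30], [0, 0, 6, 0, 0, 0, 30], [0, 0, 4, 0, 0, 0, 30], [0, 0, 0, 0, 0, 0, 30], [0, 0, 0, 0, 0, 0, 4], [0, 0, 0, 0, 0, 0, 4], [0, 0, 0, 0, 0, 0, 4], [0, 0, 0, 0, 0, 0, 4]],
])

```text
time: 19.88
tool_pos: [0.5202, -0.2953, 0.2054]
ee_rot: [3.141, 0.0, 1.484]
wrist_force: [0.9, -0.4, 0.5]
width: 0.0105
finger_force: 30.2
```

```bash
python3 - <<'E'
from h import *
x=np.array([.9962,-.0872]);y=np.array([.0872,.9962]);c=np.array([.631,.059])
go(*(c-.002*x-.088*y),.2235,85)
E
```

```text
t 19.88 pose [ 0.5202 -0.2953  0.2054] 85.0 turn wz 0.0 shift [274.6  77.4 -18.1]
```

Emit:
step_arm([
  [[0, 0, -20, 0, 0, 0, 4], [0, 0, -40, 0, 0, 0, 4], [0, 0, -40, 0, 0, 0, 4], [0, 0, -15, 0, 0, 0, 4], [39, 11, 0, 0, 0, 0, 4], [39, 11, 0, 0, 0, 0, 4], [39, 11, 0, 0, 0, 0, 4], [39, 11, 0, 0, 0, 0, 4], [39, 11, 0, 0, 0, 0, 4], [39, 11, 0, 0, 0, 0, 4], [40.5, 11.5, 0, 0, 0, 0, 4], [0, 0, 0, 0, 0, 0, 4], [0, 0, 0, 0, 0, 0, 4]],
])

```text
time: 21.5
tool_pos: [0.6209, -0.0288, 0.3189]
ee_rot: [-3.139, 0.001, 1.484]
wrist_force: [0.6, -0.4, -0.4]
width: 0.0106
finger_force: 30.2
```

```bash
python3 - <<'E'
from h import *
x=np.array([.9962,-.0872]);y=np.array([.0872,.9962]);c=np.array([.631,.059])
go(*(c-.002*x-.088*y),.2265,85)
s=snap('scene')
C=cv2.resize(cv2.cvtColor(s['color'],cv2.COLOR_RGB2BGR)[170:270,230:350],None,fx=6,fy=6,interpolation=cv2.INTER_CUBIC)
cv2.imwrite('pics/crop7.png',C)
E
```

```text
t 21.5 pose [ 0.6209 -0.0288  0.3189] 85.0 turn wz 0.001 shift [ 0.3  0.4 92.4]
```

View pics/crop7.png

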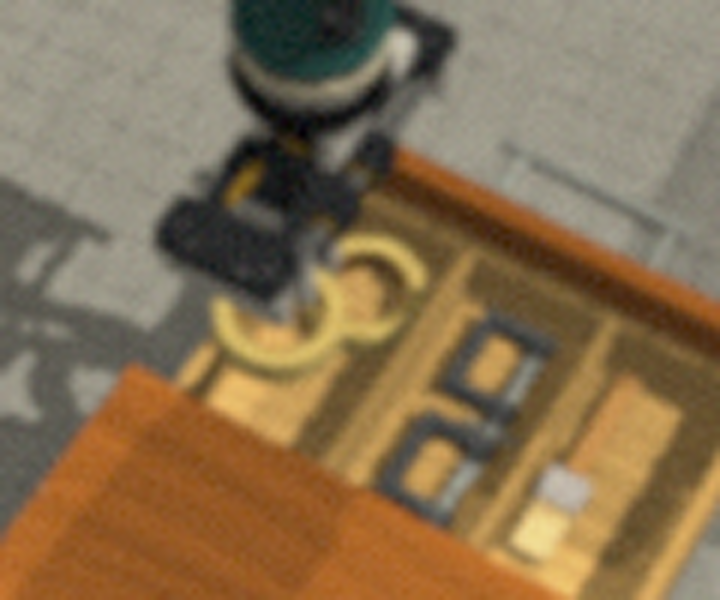

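Emit:
step_arm([
  [[0, 0, 25, 0, 0, 0, 4], [0, 0, 25, 0, 0, 0, 4], [0, 0, 20, 0, 0, 0, 4], [0, 0, 12, 0, 0, 0, 4], [0, 0, 6, 0, 0, 0, 4], [0, 0, 3, 0, 0, 0, 4], [0, 0, 0, 0, 0, 0, 4]],
])

```text
time: 22.42
tool_pos: [0.6214, -0.0285, 0.2298]
ee_rot: [3.141, -0.0, 1.484]
wrist_force: [-0.2, 0.1, -0.5]
width: 0.0106
finger_force: 30.2
```

Emit:
step_arm([
  [[0, 0, 3, 0, 0, 0, 4], [0, 0, 0, 0, 0, 0, 4], [0, 0, 0, 0, 0, 0, 19], [0, 0, 0, 0, 0, 0, 19], [0, 0, 0, 0, 0, 0, 19], [0, 0, -15, 0, 0, 0, 19], [0, 0, -30, 0, 0, 0, 19], [0, 0, -50, 0, 0, 0, 19], [0, 0, -10, 0, 0, 0, 19]],
])

```text
time: 23.55
tool_pos: [0.622, -0.0286, 0.3375]
ee_rot: [3.131, 0.0, 1.484]
wrist_force: [-0.2, -0.1, 0.5]
width: 0.0188
finger_force: 0.0
```

```bash
python3 - <<'E'
from h import *
for n,x0,x1,y0,y1 in(('top',165,205,185,245),('scene',365,405,235,285)):
    q=snap(n);h=cv2.cvtColor(q['color'],cv2.COLOR_RGB2HSV)[y0:y1,x0:x1]
    m=((h[...,1]>75)&(h[...,2]>70)).astype(np.uint8)
    k,l,st,ce=cv2.connectedComponentsWithStats(m)
    print(n,[(s[4],np.round(px2w(q,c+[x0,y0],.006)[:2],4)) for s,c in zip(st[1:],ce[1:]) if s[4]>12])
    ys,xs=np.nonzero(m);W=np.array([px2w(q,(x+x0,y+y0),.007)[:2] for x,y in zip(xs,ys)])
    c=W.mean(0);w,v=np.linalg.eigh(np.cov((W-c).T));d=v[:,1]*np.sign(v[0,1]);t=(W-c)@d
    print('n',len(xs),'c',c,'ang',np.degrees(np.arctan2(d[1],d[0])),'ends',c+t.min()*d,c+t.max()*d,'mid',c+(t.min()+t.max())/2*d,np.ptp(t))
    for r in models.tip_of(q,'brush')[:4]: print(round(r['confidence'],2),np.round(px2w(q,r['xy'],.004)[:2],4))
E
```

```text
top [(np.int32(64), array([0.5967, 0.3109])), (np.int32(92), array([0.5232, 0.3155]))]
n 160 c [0.55290292 0.31145531] ang -3.0041985147233548 ends [0.48903228 0.31480732] [0.61311571 0.30829527] mid [0.551074   0.31155129] 0.12425418813144362
0.71 [0.529  0.5022]
0.63 [0.4018 0.2363]
0.59 [0.3471 0.5834]
scene [(np.int32(102), array([0.5242, 0.3169])), (np.int32(78), array([0.5988, 0.3128]))]
n 180 c [0.55700055 0.31507077] ang -3.310858754631771 ends [0.48942324 0.3189801 ] [0.61709698 0.3115942 ] mid [0.55326011 0.31528715] 0.1278872006099382
0.8 [0.5286 0.4937]
0.73 [0.3524 0.5754]
0.65 [0.6364 0.0666]
0.6 [0.5611 0.3204]
```

Emit:
step_arm([
  [[0, 0, 0, 0, 0, -0.178, 34], [0, 0, 0, 0, 0, -0.178, 34], [0, 0, 0, 0, 0, -0.178, 34], [0, 0, 0, 0, 0, -0.178, 34], [0, 0, 0, 0, 0, -0.178, 34], [0, 0, 0, 0, 0, -0.178, 34], [0, 0, 0, 0, 0, -0.178, 34], [0, 0, 0, 0, 0, -0.178, 34], [0, 0, 0, 0, 0, -0.178, 34], [0, 0, 0, 0, 0, 0, 34]],
])

```text
time: 25.0
tool_pos: [0.6208, -0.0285, 0.3286]
ee_rot: [3.141, -0.004, 3.084]
wrist_force: [0.4, 0.8, -0.2]
width: 0.0344
finger_force: 0.0
```

```bash
python3 - <<'E'
from h import *
go(.544,.3135,.202,177)
E
```

```text
t 25.0 pose [ 0.6208 -0.0285  0.3286] 176.7 turn wz -0.005 shift [ 94.6 337.5 126.6]
```

Emit:
step_arm([
  [[11.8, 42.2, 0, 0, 0, 0, 34], [11.8, 42.2, 0, 0, 0, 0, 34], [11.8, 42.2, 0, 0, 0, 0, 34], [11.8, 42.2, 0, 0, 0, 0, 34], [11.8, 42.2, 0, 0, 0, 0, 34], [11.8, 42.2, 15, 0, 0, 0, 34], [11.8, 42.2, 20, 0, 0, 0, 34], [11.8, 42.2, 25, 0, 0, 0, 34], [0, 0, 25, 0, 0, 0, 34], [0, 0, 15, 0, 0, 0, 34], [0, 0, 0, 0, 0, 0, 34]],
])

```text
time: 26.38
tool_pos: [0.5452, 0.3132, 0.229]
ee_rot: [-3.14, -0.004, 3.084]
wrist_force: [-0.1, -0.5, 0.8]
width: 0.0337
finger_force: 0.0
```

```bash
python3 - <<'E'
from h import *
go(.544,.3135,.202,177)
E
```

```text
t 26.38 pose [0.5452 0.3132 0.229 ] 176.7 turn wz -0.005 shift [ 1.3  0.3 27. ]
```

Emit:
step_arm([
  [[1, 0, 10, 0, 0, 0, 34], [0, 0, 9, 0, 0, 0, 34], [0, 0, 5, 0, 0, 0, 34], [0, 0, 3, 0, 0, 0, 34], [0, 0, 0, 0, 0, 0, 34], [0, 0, 0, 0, 0, 0, 6], [0, 0, 0, 0, 0, 0, 6], [0, 0, 0, 0, 0, 0, 6], [0, 0, 0, 0, 0, 0, 6]],
])

```text
time: 27.5
tool_pos: [0.5448, 0.314, 0.2046]
ee_rot: [3.141, 0.001, 3.086]
wrist_force: [-0.3, 0.6, 0.8]
width: 0.0132
finger_force: 30.0
```

```bash
python3 - <<'E'
from h import *
x=np.array([.9962,-.0872]);y=np.array([.0872,.9962]);c=np.array([.631,.059])
go(*(c-.028*x+.101*y),.2235,175)
E
```

```text
t 27.5 pose [0.5448 0.314  0.2046] 176.8 turn wz 0.032 shift [ -80.1 -145.5  -18.9]
```

Width 13.2 mm: the 14 mm handle is held. Lift and carry to the left compartment.

Emit:
step_arm([
  [[0, 0, -20, 0, 0, 0, 6], [0, 0, -40, 0, 0, 0, 6], [0, 0, -40, 0, 0, 0.032, 6], [0, 0, -15, 0, 0, 0, 6], [-20, -36, 0, 0, 0, 0, 6], [-20, -36, 0, 0, 0, 0, 6], [-20, -36, 0, 0, 0, 0, 6], [-20, -37, 0, 0, 0, 0, 6], [0, 0, 0, 0, 0, 0, 6], [0, 0, 0, 0, 0, 0, 6]],
])

```text
time: 28.75
tool_pos: [0.6114, 0.1627, 0.3186]
ee_rot: [3.141, -0.002, 3.054]
wrist_force: [-0.8, 1.5, 0.1]
width: 0.0139
finger_force: 30.0
```

```bash
python3 - <<'E'
from h import *
x=np.array([.9962,-.0872]);y=np.array([.0872,.9962]);c=np.array([.631,.059])
go(*(c-.028*x+.101*y),.2255,175)
s=snap('scene');p=snap('top')
f=lambda q,x0,y0:cv2.resize(cv2.cvtColor(q['color'],cv2.COLOR_RGB2BGR)[y0:y0+100,x0:x0+80],None,fx=5,fy=5,interpolation=cv2.INTER_CUBIC)
cv2.imwrite('pics/crop8.png',np.hstack([f(s,290,180),f(p,210,160)]))
E
```

```text
t 28.75 pose [0.6114 0.1627 0.3186] 175.0 turn wz -0.0 shift [-0.6 -0.6 93.1]
```

View pics/crop8.png

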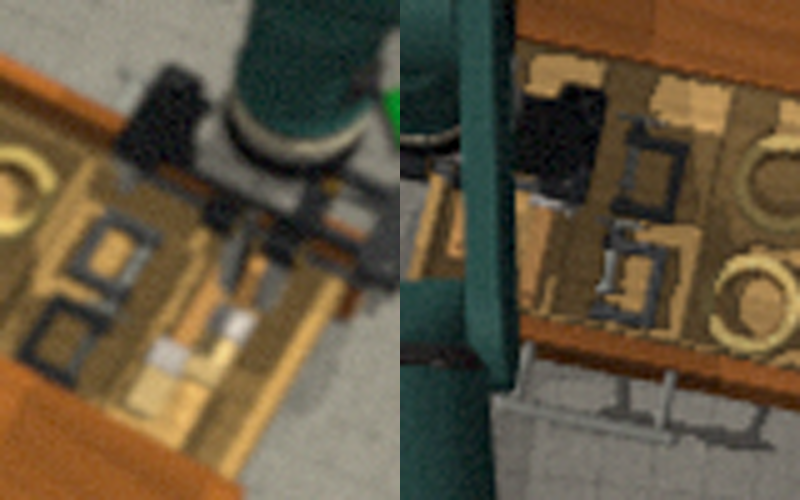

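Emit:
step_arm([
  [[0, 0, 25, 0, 0, 0, 6], [0, 0, 25, 0, 0, 0, 6], [0, 0, 20, 0, 0, 0, 6], [0, 0, 12, 0, 0, 0, 6], [0, 0, 6, 0, 0, 0, 6], [0, 0, 4, 0, 0, 0, 6], [0, 0, 0, 0, 0, 0, 6]],
])

```text
time: 29.72
tool_pos: [0.6119, 0.1624, 0.2276]
ee_rot: [3.141, 0.001, 3.054]
wrist_force: [-0.9, 0.4, -0.5]
width: 0.0132
finger_force: 30.0
```

Emit:
step_arm([
  [[0, 0, 2, 0, 0, 0, 6], [0, 0, 0, 0, 0, 0, 6], [0, 0, 0, 0, 0, 0, 22], [0, 0, 0, 0, 0, 0, 22], [0, 0, 0, 0, 0, 0, 22], [0, 0, -15, 0, 0, 0, 22], [0, 0, -30, 0, 0, 0, 22], [0, 0, -50, 0, 0, 0, 22], [0, 0, -10, 0, 0, 0, 22], [0, 0, 0, 0, 0, 0.1744, 34], [0, 0, 0, 0, 0, 0.1744, 34], [0, 0, 0, 0, 0, 0.1744, 34], [0, 0, 0, 0, 0, 0.1744, 34], [0, 0, 0, 0, 0, 0.1744, 34], [0, 0, 0, 0, 0, 0.1744, 34], [0, 0, 0, 0, 0, 0.1744, 34], [0, 0, 0, 0, 0, 0.1744, 34], [0, 0, 0, 0, 0, 0.1744, 34], [0, 0, 0, 0, 0, 0, 34]],
])

```text
time: 32.1
tool_pos: [0.6115, 0.1624, 0.3296]
ee_rot: [-3.141, 0.0, 1.487]
wrist_force: [0.7, -0.5, 0.6]
width: 0.0341
finger_force: 0.0
```

```bash
python3 - <<'E'
from h import *
go(.4668,.0755,.3286,85)
for n in('top','scene'):
  q=snap(n)
  for k,z in(('clamp',.022),('tape',.025),('brush',.025),('kept_clamp',.022),('kept_tape',.025),('kept_brush_mid',.025),('drawer_handle',.072)):
    for r in models.tip_of(q,k):
      w=1e3*(px2w(q,r['xy'],z)[:2]-[.631,.059])@np.array([[.9962,.0872],[-.0872,.9962]])
      if abs(w).max()<190: print(n,k,round(r['confidence'],2),np.round(r['xy']),np.round(w))
E
```

```text
t 32.1 pose [0.6115 0.1624 0.3296] 85.2 turn wz 0.003 shift [ -99.2 -136.6    1. ]
top clamp 0.69 [257. 193.] [19. 10.]
top tape 0.72 [288. 198.] [ 23. -97.]
top brush 0.38 [230. 202.] [-29.  96.]
top kept_clamp 0.47 [256. 216.] [-59.  -3.]
top kept_tape 0.51 [279. 223.] [-69. -85.]
top kept_brush_mid 0.53 [240. 202.] [-25.  60.]
top drawer_handle 0.71 [248. 242.] [-157.    1.]
scene clamp 0.71 [304. 248.] [7. 8.]
scene tape 0.48 [277. 238.] [ 24. -86.]
scene brush 0.62 [333. 256.] [-10. 102.]
scene brush 0.35 [324. 243.] [-37.  56.]
scene kept_clamp 0.71 [315. 235.] [-51.  14.]
scene kept_tape 0.68 [288. 218.] [-60. -92.]
scene kept_brush_mid 0.74 [325. 247.] [-25.  65.]
scene drawer_handle 0.67 [329. 201.] [-162.    3.]
```

Emit:
step_arm([
  [[-33, -45.5, 0, 0, 0, 0.003, 34], [-33, -45.5, 0, 0, 0, 0, 34], [-33, -45.5, 0, 0, 0, 0, 34], [0, 0, 0, 0, 0, 0, 34], [0, 0, 30, 0, 0, 0, 34], [0, 0, 25, 0, 0, 0, 34], [0, 0, 15, 0, 0, 0, 34], [0, 0, 7, 0, 0, 0, 34], [0, 0, 0, 0, 0, 0, 34], [0, 0, 0, 0, 0, 0, 6], [0, 0, 0, 0, 0, 0, 6], [0, 0, 0, 0, 0, 0, 6]],
])

```text
time: 34.4
tool_pos: [0.4677, 0.0758, 0.254]
ee_rot: [3.138, -0.0, 1.481]
wrist_force: [3.3, 0.2, -0.5]
width: 0.0102
finger_force: 30.0
```

Emit:
step_arm([
  [[0, 4, 0, 0, 0, 0, 6], [0, 8, 0, 0, 0, 0, 6], [0, 12, 0, 0, 0, 0, 6], [0, 14, 0, 0, 0, 0, 6], [0, 14, 0, 0, 0, 0, 6], [0, 14, 0, 0, 0, 0, 6], [0, 14, 0, 0, 0, 0, 6], [0, 14, 0, 0, 0, 0, 6], [0, 14, 0, 0, 0, 0, 6], [0, 14, 0, 0, 0, 0, 6], [0, 14, 0, 0, 0, 0, 6], [0, 12, 0, 0, 0, 0, 6], [0, 10, 0, 0, 0, 0, 6], [0, 8, 0, 0, 0, 0, 6], [0, 4, 0, 0, 0, 0, 6], [0, 2, 0, 0, 0, 0, 6], [0, 0, 0, 0, 0, 0, 6], [0, 0, 0, 0, 0, 0, 6]],
])

```text
time: 36.65
tool_pos: [0.639, 0.0603, 0.254]
ee_rot: [3.139, 0.0, 1.481]
wrist_force: [0.9, -0.1, 4.1]
width: 0.01
finger_force: 30.0
```

Emit:
step_arm([
  [[0, 3, 0, 0, 0, 0, 6], [0, 2, 0, 0, 0, 0, 6], [0, 0, 0, 0, 0, 0, 6]],
])

```text
time: 37.02
tool_pos: [0.6437, 0.0599, 0.254]
ee_rot: [3.14, 0.0, 1.481]
wrist_force: [-1.2, -1.3, 6.3]
width: 0.0102
finger_force: 30.0
```

Emit:
step_arm([
  [[0, 2, 0, 0, 0, 0, 6], [0, 2, 0, 0, 0, 0, 6], [0, 2, 0, 0, 0, 0, 6], [0, 0, 0, 0, 0, 0, 6]],
])

```text
time: 37.52
tool_pos: [0.6485, 0.0595, 0.2539]
ee_rot: [-3.138, 0.0, 1.481]
wrist_force: [-6.0, -0.9, 9.4]
width: 0.0102
finger_force: 30.0
```

Emit:
step_arm([
  [[0, 1.5, 0, 0, 0, 0, 6], [0, 0, 0, 0, 0, 0, 6], [0, -1, 0, 0, 0, 0, 30], [0, -1, 0, 0, 0, 0, 30], [0, 0, 0, 0, 0, 0, 30], [0, 0, -15, 0, 0, 0, 30], [0, 0, -40, 0, 0, 0, 30], [0, 0, -50, 0, 0, 0, 30], [0, -40, -20, 0, 0, 0, 30], [0, -50, 0, 0, 0, 0, 30], [0, -50, 0, 0, 0, 0, 30], [0, -50, 0, 0, 0, 0, 30], [0, 0, 0, 0, 0, 0, 30], [0, 0, 0, 0, 0, 0, 30]],
])

```text
time: 39.28
tool_pos: [0.4599, 0.0765, 0.3795]
ee_rot: [3.138, -0.0, 1.482]
wrist_force: [0.3, -0.2, 0.3]
width: 0.03
finger_force: 0.0
```

```bash
python3 - <<'E'
from h import *
p=snap('top')
for n in('top','scene'):
  q=snap(n)
  for k,z in(('drawer_handle',.072),('scissors',0),('wax_jar',.03),('glue_bottle',0)):
    for r in models.tip_of(q,k)[:2]: print(n,k,round(r['confidence'],2),np.round(r['xy']),np.round(px2w(q,r['xy'],z)[:2],3))
E
```

```text
top drawer_handle 0.77 [256. 188.] [0.656 0.069]
top scissors 0.49 [152. 266.] [0.366 0.388]
top wax_jar 0.91 [159. 176.] [0.669 0.409]
top glue_bottle 0.9 [392. 209.] [ 0.656 -0.4  ]
scene drawer_handle 0.85 [303. 241.] [0.644 0.062]
scene scissors 0.62 [423. 222.] [0.358 0.39 ]
scene scissors 0.47 [402. 303.] [0.671 0.412]
scene wax_jar 0.8 [403. 306.] [0.692 0.412]
scene wax_jar 0.31 [157. 144.] [ 0.487 -0.607]
scene glue_bottle 0.62 [178. 202.] [ 0.659 -0.409]
```

```bash
python3 -c "
from bench import robot
print(robot.close_job())"
```

```text
the job is handed in; nothing more can be done
None
```

I laid the clamp, tape and brush each in the compartment of its kind, pushed the drawer shut against its stop, left the bystanders in place and handed the job in at about 40 of the 72 s; no verdict came back.

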